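# Pin a finds sieve's front leg

## Robot

A 7-joint arm with a two-finger parallel gripper is mounted at the origin on the work surface. World frame = base frame: x ahead of the robot, y to its left, z up, the work surface at z = 0. Lengths are in m, angles in rad, forces in N, time in s.
With the tool pointing down it reaches from about 0.35 to 0.9 m from the base axis. Payload 19.9 kg.
Tool frame: the origin (TCP) lies at the very end of the fingers, on their centre line; the grasp point (between the pads) lies 19 mm behind it; z points along the fingers, y is the line along which they close (so a half turn about z gives the same grasp; the last joint's range is limited). The gripper opens to 85 mm and grips with 20 to 120 N. Pads are 22 mm wide; open, the fingers measure 114 mm over their backs; the gripper's body (76 mm by 85 mm) begins 54 mm behind the grasp point. The pads swing forward as they close: fully open they stand 13 mm farther back than shut.
Start: joints at [-1.143, 0.417, -0.01, 1.614, 0.005, 1.111, -0.053], TCP at [0.282, 0.558, 0.231] pointing down, gripper open.
Joint ranges: [-2.81, 2.81], [-0.39, 2.02], [-1.27, 1.25], [0.06, 2.57], [-1.19, 4.33], [0.19, 2], [-2.82, 2.82]. Speed limits (rad/s): [1.89, 1.89, 2.39, 2.39, 3.01, 3.01, 3.01].

## Interface

Orientations are given as [roll, pitch, yaw] about the fixed x, y, z axes, in that order (R = Rz(yaw) Ry(pitch) Rx(roll)).
In Python, from station import manip gives the robot as it stands.
- The arm moves only by the tool step_arm, never from a script. Its argument "steps" is a list that holds one entry, the list of rows, each a list of 7 numbers: the shift along the tool's x, y, z each as a share of 150 mm, from -1 to 1, then the turn, a rotation vector about the tool's x, y, z each as a share of 45 degrees, from -1 to 1, then the finger opening in mm, from 0 to 85.4. In form: [[[tx, ty, tz, ax, ay, az, grip], ...]]. A call has 1 to 20 rows; each row is the pose to reach, as a shift and turn from the pose commanded when the call began, along the tool's axes at that moment; what a row does not reach only later rows make up. A row lasts 1/12 s, in which the tool goes at most 41.7 mm and 7.16 degrees, less where a joint would pass 70% of its speed; a pose out of reach is approached as far as the arm can. A call with a number of a shift or a turn outside -1 to 1 is refused whole. A call with a gripper value outside its range is refused whole. The fingers move at their own pace and stop on an object; "force" is the grip in N (left out, the last holds). Time passes only in rows, so rows that repeat a pose let the fingers close. It gives the time, the measured TCP pose, the force, the opening and the grip force at its end, in the units of the state.
- manip.sense(): the state, without advancing time (a new reading comes with each control period).
- manip.snapshot(name): name is "side" or "top" or "wrist"; returns a dict with "img" (400x640x3 uint8, red, green, blue), "K" (3x3 intrinsics, pixels), "R" (3x3) and "t" (3): a world point X has camera coordinates R X + t. Camera axes: x right, y down, z forward; pixel columns grow to the right and rows downward; lengths in m; the calibration is good to about 2 mm. A picture is of the moment at which its call begins. There is no depth.
- manip.finish_job(): hands the job in; it is judged then, once.
Trained networks look in a picture, given as the dict that the camera call returned (one of the last four; its "shot" number tells which), for a name from the list of things; names that differ only in an ending like _2 or _b are one class to them, and where a whole thing is asked for, a point or a joint stands for the part that bears it (a point fixed in the world has none). Each returns a list of dicts, best first, with "score" (0 to 1); they miss things now and then, are a little off and sometimes report something else, mostly with a low value. They report only what shows in the picture. A call takes as long as a camera call.
- manip.cut_out(picture, name): "region" (400x640 bool, what is visible of it) and "pixel" ([column, row] in pixels, amid what is visible of it).
The state is a dict: "t": time; "q": joint angles; "joint_vel": joint speeds; "tau": joint torques, N m; "ee_pos": TCP position; "tcp_rot": TCP orientation; "ft_force": force on the tool from outside, world axes, zero at the start; "moment": the same for the moment, N m; "opening": finger opening in m; "grip_force": force on a finger pad.
Only numpy, scipy, OpenCV 4.12 (cv2) and the standard library are available. Lean on these libraries where they do the work, as an engineer would, in place of code of your own. Each camera call takes 0.05 s, during which the arm holds its last target. There are 200 camera calls.

## Task

The bare front leg of the wooden finds sieve has crept outward on its pivot shaft. Slide it fully home, then take the red-handled hitch pin from the block, feel for the shaft's cross hole and push the pin down through it until its head rests on the shaft, and swing its sprung loop over the shaft end until it snaps shut. Work gently (never more than about 30 N on the sieve, with pin or gripper) and leave everything else where it is.

Things in the scene. Friction and masses are not known exactly. Their poses are not given: they have to be found in the camera images.
- sieve: Finds sieve, fixed: wooden box 420 wide, 300 deep, walls 110 to 200 mm high, on aluminium legs. Two pivot shafts stick out of its front; the right one, 360 mm to -y, is already pinned: leave it. Origin on the table under the bare left shaft, in the plane of the front wall; +x along the shaft into the box, -x towards the shaft's end, z up.
- shaft_root (a point): On the bare shaft's axis, 150 mm up, at the box's front wall; axes as the sieve's. Steel shaft, 24 mm round; its outer 38 mm have flats above and below, 8.5 mm from the axis, 18 mm wide (23.6 mm over the sides). A vertical cross hole, 11.2 mm with 0.6 mm countersink, goes through both flats, centred 14 mm short of the end. In front of the wall: a collar, 10 mm, then the leg.
- hole_in (a point): Fixed to the sieve, 42 mm out from the wall, level with the upper flat (158.5 mm up): where the hole's mouth would be with the bare shaft pushed fully in. The worn shaft stands 0 to 10 mm further out (not shown by this point), held by 14 N of friction, so the hole lies 0 to 10 mm from here towards the sieve's -x, true sideways. Axes as the sieve's.
- leg (a joint): Slide of the bare leg along its shaft in m: 0 fully home against the collar, growing outward (sieve's -x), at most 0.018; friction 4 N plus 15 N per m/s, stays where it is left. Starts 13 to 18 mm out, its hub over some or all of the cross hole.
- leg_face (a point): On the outward face of the bare leg, a bar 50 wide, 12 thick, 202 mm tall; on its centre line 185 mm up, moving with it; 22 mm out from the wall when home. A hub 38 mm across round the shaft (top 169 mm up) stands 12 mm further out than this face; above the hub the face is clear for pushing. Axes as the sieve's.
- pin: Hitch pin, about 0.15 kg. Origin on the shank's axis at the underside of the head, z up. Shank below: 10 mm thick, 38 long, tip chamfered 0.8. Above: steel head 13 (x) by 17 (y) up to 12 mm, then red grip 12 (x) by 14 (y) from 12 to 42 mm. The open loop sticks out level to -x from a hinge 6 above, 4 to -x. Finger tips 14 mm above the origin clear the loop.
- loop (a joint): Angle of the pin's sprung loop in rad about its hinge (along the pin's y): 0 open, level; 1.6 shut, hanging down before the shank, the shaft end inside it. Over-centre spring: from open it resists, 4 to 7 N at the bow, until about 0.84 rad; beyond that it snaps shut by itself and holds.
- loop_end (a point): Middle of the loop's bow, the point furthest (38 mm) from its hinge line. The loop is 4 mm brass-coloured wire, 42 mm wide overall, and must point away from the sieve (pin and sieve x axes alike) when the pin goes in. The point turns with the loop.
- block: Wooden block 75 (x) by 140 (y) by 55 mm high, fixed; origin under its centre. Two upright holes: the hitch pin stands in the one at y = -35 mm, its head's underside on the block's top; the spare clevis pin in the one at y = +35 mm.
- clevis_pin: Spare plain steel clevis pin with a flat 17 mm head, in the block's other hole; leave alone. Origin at the underside of its head.
- brush: Flat brush, 190 mm long, 66 mm wide, 18 mm thick, green handle, lying on the table; leave alone. Origin at its root, on the table.
- beaker: Small glass beaker 60 mm across, 85 mm high; leave alone. Origin under its centre.
- phone: Black phone 150 x 75 x 12 mm, lying flat; leave alone. Origin under its centre.
- swab_jar: Clear jar 72 mm across and 70 mm high with cotton swabs standing 142 mm high; leave alone. Origin under its centre.
- water_bottle: White bottle 64 mm across, 160 mm high; leave alone. Origin under its centre.
- finds_tray: Grey tray 170 x 240 x 45 mm holding two sherds; leave alone. Origin under its centre.

How it is judged:
By the outcome, as a careful person would: the job done as asked, in the order asked, and still so for the second after the job is handed in, with the robot touching nothing.
It also fails if it takes over 66 s, if anything falls off the work surface, if the arm or the gripper's body presses on something with over 40 N, if the wrist force passes 120 N, or if a joint passes its speed limit or range.

## Working session

There is one attempt and no reset: what is moved stays moved. The work goes in short steps, Python scripts to look and compute and a tool call to move; the robot and the scene stay as the last step left them, time stands still between calls to the robot, and variables do not carry over. Pictures are saved under pics/ and viewed, at most 10 in all, crops included, and the job is handed in when it is done.

Besides the shell and the picture viewer there is one more tool, called after "Call:" by a JSON object that holds its "name" and its "arguments". step_arm: Moves the arm, as the interface text tells. Its arguments: {"type":"object","properties":{"steps":{"type":"array"},"force":{"type":"number"}},"required":["steps"]}

```bash
ls; mkdir -p pics
python3 - <<'E'
from station import manip
import cv2,numpy as np
for n in ("side","top","wrist"):
    p=manip.snapshot(n); cv2.imwrite(f"pics/a_{n}.png",p["img"][:,:,::-1])
    print(n,p["K"].tolist(),np.round(p["R"],4).tolist(),np.round(p["t"],4).tolist())
    for k in ("sieve","leg","pin","loop","block","clevis_pin","shaft_root"):
        try: print(k,[(np.round(d["pixel"],1).tolist(),round(d["score"],2),int(d["region"].sum())) for d in manip.cut_out(p,k)[:3]])
        except Exception as e: print(k,e)
print(manip.sense())
a=[cv2.imread(f"pics/a_{n}.png") for n in("side","top")]
cv2.imwrite("pics/a.png",cv2.resize(np.vstack(a),(480,600)))
E
```

```text
pics
side [[474.66224114587436, 0.0, 312.3226303259964], [0.0, 474.66224114587436, 203.65508792253644], [0.0, 0.0, 1.0]] [[0.9393, -0.3426, 0.0181], [-0.1752, -0.5242, -0.8334], [0.295, 0.7796, -0.5524]] [-0.4812, 0.1596, 1.6297]
sieve [([404.1, 205.0], 0.98, 8315), ([305.6, 249.8], 0.31, 448)]
leg [([325.8, 195.1], 0.67, 347)]
pin [([291.1, 229.8], 0.41, 534)]
loop []
block [([287.8, 178.4], 0.81, 478)]
clevis_pin []
shaft_root [([408.1, 205.5], 0.74, 8396)]
top [[374.9053283039624, 0.0, 321.4545117747401], [0.0, 374.9053283039624, 198.8521066347576], [0.0, 0.0, 1.0]] [[-0.0259, -0.9996, -0.0063], [-0.9811, 0.0266, -0.1917], [0.1918, 0.0012, -0.9814]] [-0.1065, 0.5088, 1.0364]
sieve [([324.3, 66.5], 0.76, 10169), ([390.5, 191.2], 0.41, 583)]
leg [([275.3, 171.0], 0.98, 465)]
pin [([183.2, 199.5], 0.62, 50)]
loop [([183.8, 200.9], 0.17, 60)]
block [([176.5, 200.3], 0.76, 1402)]
clevis_pin [([358.7, 228.1], 0.63, 355), ([275.7, 176.9], 0.52, 433)]
shaft_root [([323.2, 66.3], 0.66, 10558)]
wrist [[333.0447132107721, 0.0, 318.74087816487406], [0.0, 333.0447132107721, 203.10227346618697]
[... 231 characters left out ...]
.2, 'q': array([-1.14351652,  0.41740393, -0.01028174,  1.61358889,  0.00470035,
        1.11068379, -0.052987  ]), 'joint_vel': array([ 5.92636260e-04, -1.47447299e-03, -8.36042659e-04,  2.26819796e-05,
        1.04096900e-04,  1.17914336e-04, -2.32261176e-04]), 'tau': array([ 1.20153873e-04, -8.64224124e+01,  6.78504109e-01, -4.35198641e+01,
        1.92634051e-02,  2.06794539e-03, -2.74226772e-05]), 'ee_pos': array([0.28237676, 0.55756447, 0.2312624 ]), 'tcp_rot': array([-3.14153497e+00,  4.64801783e-05,  2.67281236e+00]), 'ft_force': array([-0.05972973,  0.33814743, -0.27989343]), 'moment': array([-0.01773333, -0.04373524, -0.01359617]), 'grip_force': 0.0, 'opening': 0.08560236060013769}
```

Run:
```python
import cv2,numpy as np
a=cv2.imread("pics/a_side.png");b=cv2.imread("pics/a_top.png")
A=cv2.resize(a[100:320,200:500],None,fx=1.35*1.9,fy=1.35*1.9)
cv2.imwrite("pics/v1.png",A[:, :800])
B=cv2.resize(b[100:290,120:480],None,fx=2.2,fy=2.2,interpolation=cv2.INTER_CUBIC)
cv2.imwrite("pics/v2.png",B)
```

```text
(no output)
```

View pics/v1.png

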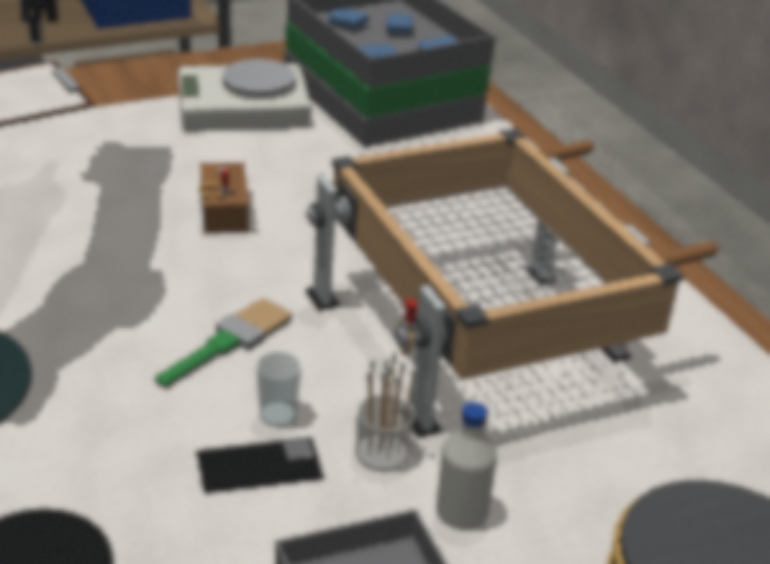

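View pics/v2.png

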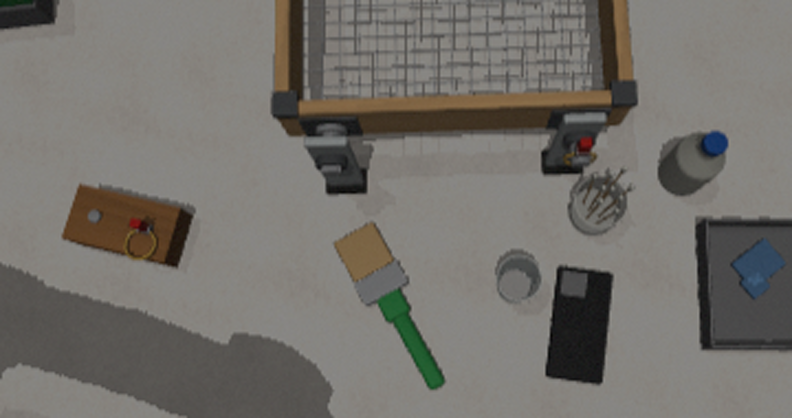

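```bash
cat > h.py <<'E'
import numpy as np,cv2
from scipy.spatial.transform import Rotation as Ro
def ray(p,uv):
    K,R,t=(np.array(p[k]) for k in "KRt")
    d=R.T@np.linalg.inv(K)@np.array([uv[0],uv[1],1.]); return -R.T@t,d
def onz(p,uv,z):
    c,d=ray(p,uv); return c+d*(z-c[2])/d[2]
def proj(p,X):
    K,R,t=(np.array(p[k]) for k in "KRt")
    q=(np.atleast_2d(X)@R.T+t)@K.T; return q[:,:2]/q[:,2:]
E
python3 - <<'E'
from h import *
from station import manip
p=manip.snapshot("top"); w=manip.snapshot("wrist"); s=manip.sense()
f=lambda u,v:(u/2.2+120,v/2.2+100)
np.set_printoptions(precision=4,suppress=True)
for n,u,v,z in [("grip red",138,222,.09),("loopbow",140,258,.061),("clevis",95,215,.06),("blk c1",82,185,.055),("blk c2",63,238,.055),("blk c3",176,265,.055),("blk c4",190,208,.055),
 ("wall L",287,118,.2),("wall R",624,103,.2),("legtop",330,148,.202),("legtopR",585,130,.202),("hub end",332,167,.16),("pinR red",586,146,.19)]:
    print(n,onz(p,f(u,v),z))
c=-np.array(w["R"]).T@np.array(w["t"]); T=Ro.from_euler("xyz",s["tcp_rot"]).as_matrix()
print("cam in tool",T.T@(c-s["ee_pos"]),"\n",T.T@np.array(w["R"]).T, T)
E
```

```text
grip red [0.5024 0.2666 0.09  ]
loopbow [0.4608 0.2729 0.061 ]
clevis [0.5193 0.3347 0.06  ]
blk c1 [0.5613 0.3563 0.055 ]
blk c2 [0.4908 0.3771 0.055 ]
blk c3 [0.4513 0.228  0.055 ]
blk c4 [0.5263 0.2123 0.055 ]
wall L [0.5985 0.0576 0.2   ]
wall R [ 0.6057 -0.3331  0.2   ]
legtop [0.5605 0.0075 0.202 ]
legtopR [ 0.5739 -0.2857  0.202 ]
hub end [0.5491 0.0111 0.16  ]
pinR red [ 0.5582 -0.2878  0.19  ]
cam in tool [ 0.081  -0.0002 -0.1427] 
 [[ 0.0006 -0.9512 -0.3087]
 [ 1.      0.0006 -0.    ]
 [ 0.0002 -0.3087  0.9512]] [[-0.8921  0.4518  0.    ]
 [ 0.4518  0.8921 -0.0001]
 [-0.     -0.0001 -1.    ]]
```

Call:
{"name": "step_arm", "arguments": {"steps": [[[-1,-0.5,0,0,0,-0.286,40],[-1,-0.5,0,0,0,-0.286,40],[-1,-0.5,0,0,0,-0.286,40],[-1,-0.5,0,0,0,-0.286,40],[-1,-0.5,0,0,0,-0.286,40]]]}}

```text
t: 1.72
ee_pos: [0.3877, 0.4162, 0.2316]
tcp_rot: [-3.14, 0.002, 2.889]
ft_force: [1.2, -1.0, -0.3]
opening: 0.0401
grip_force: 0.0
```

Call:
{"name": "step_arm", "arguments": {"steps": [[[-1,-0.85,0.2,0,0,0,40],[-1,-0.85,0.2,0,0,0,40],[-1,-0.85,0.2,0,0,0,40],[-1,-0.85,0.2,0,0,0,40],[-1,-0.85,0.2,0,0,0,40],[-1,-0.85,0.2,0,0,0,40]]]}}

```text
t: 2.22
ee_pos: [0.5005, 0.2562, 0.2005]
tcp_rot: [-3.139, 0.001, 2.889]
ft_force: [1.3, -0.3, -0.5]
opening: 0.0401
grip_force: 0.0
```

Run:
```python
from h import *
from station import manip
import pickle
np.set_printoptions(precision=4,suppress=True)
p=manip.snapshot("wrist"); print(manip.sense()["ee_pos"],manip.sense()["tcp_rot"])
cv2.imwrite("pics/b.png",p["img"][:,:,::-1]); pickle.dump(p,open("b.pkl","wb"))
for k in ("pin","loop","block","clevis_pin"):
    for d in manip.cut_out(p,k)[:2]:
        print(k,d["score"],d["pixel"],cv2.minAreaRect(np.argwhere(d["region"])[:,::-1].astype(np.float32)))
```

```text
[0.4988 0.2595 0.2009] [-3.1402  0.0003  2.8919]
pin 0.82 [337.0, 178.3] ((333.1764831542969, 170.79412841796875), (47.2944450378418, 67.4249038696289), 14.03624439239502)
loop 0.77 [339.8, 143.5] ((335.6152648925781, 159.7339630126953), (47.16740417480469, 43.62881088256836), 2.385944128036499)
block 0.8 [379.3, 177.0] ((375.99993896484375, 179.99996948242188), (161.99996948242188, 87.99998474121094), 0.0)
clevis_pin 0.63 [412.6, 184.1] ((414.0, 186.0), (16.0, 18.0), 90.0)
```

View pics/b.png

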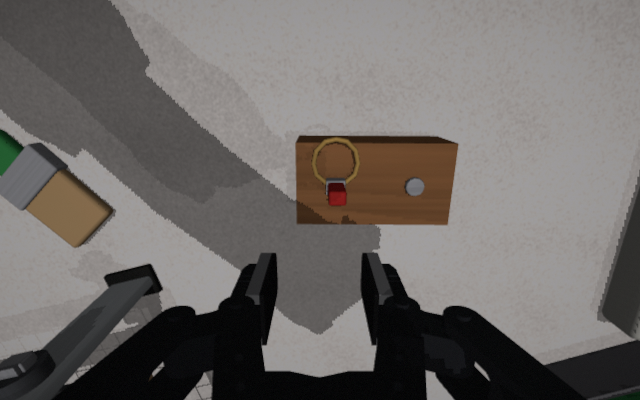

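Run:
```python
from h import *
import pickle
np.set_printoptions(precision=4,suppress=True)
p=pickle.load(open("b.pkl","rb"))
C=np.array([onz(p,q,.055) for q in [(297,223),(450,223),(457,143),(297,143)]]); print(C,C.mean(0))
for n,q,z in [("loopL",(313,161),.061),("loopR",(358,161),.061),("bow",(335.5,139.5),.061),("clevis",(414.5,187),.06)]: print(n,onz(p,q,z))
a=2.892-np.pi; ax=np.array([np.cos(a),np.sin(a),0]); ay=np.array([-ax[1],ax[0],0])
o=C.mean(0)-.035*ay; print("pin from block",o)
print("from clevis",onz(p,(414.5,187),.06)-.07*ay, "from bow",onz(p,(335.5,139.5),.061)+.042*ax)
for z in(.055,.067,.097): print(z,proj(p,[o[0],o[1],z]))
img=p["img"].astype(int); m=(img[...,0]>90)&(img[...,1]<50)&(img[...,2]<50); ys,xs=np.where(m); print(xs.min(),xs.max(),ys.min(),ys.max())
print(proj(p,np.array([o*[1,1,0]+[0,0,.097]+sx*.006*ax+sy*.007*ay for sx in(-1,1) for sy in (-1,1)])))
```

```text
[[0.5265 0.2285 0.055 ]
 [0.5617 0.366  0.055 ]
 [0.4896 0.3814 0.055 ]
 [0.4554 0.2484 0.055 ]] [0.5083 0.3061 0.055 ]
loopL [0.4729 0.2581 0.061 ]
loopR [0.4825 0.2954 0.061 ]
bow [0.46  0.281 0.061]
clevis [0.5176 0.3387 0.06  ]
pin from block [0.4997 0.2722 0.055 ]
from clevis [0.5003 0.2708 0.06  ] from bow [0.5007 0.2707 0.061 ]
0.055 [[335.9478 184.5923]]
0.067 [[336.5968 188.1803]]
0.097 [[338.4709 198.5403]]
329 346 192 205
[[329.4838 191.0936]
 [347.7118 191.0681]
 [329.364  205.9042]
 [347.3308 205.8816]]
```

Call:
{"name": "step_arm", "arguments": {"steps": [[[-0.11,-1,-0.47,0,0,-0.34,0],[-0.11,-1,-0.47,0,0,-0.34,0],[-0.11,-1,-0.47,0,0,-0.34,0],[-0.11,-1,-0.47,0,0,-0.34,0],[-0.11,-1,-0.47,0,0,-0.34,0]]]}}

```text
t: 2.88
ee_pos: [0.4772, 0.1081, 0.2753]
tcp_rot: [3.141, 0.004, -3.124]
ft_force: [1.4, -1.7, 0.6]
opening: 0.0001
grip_force: 0.0
```

Call:
{"name": "step_arm", "arguments": {"steps": [[[0.05,-0.67,0,0,0,0,0],[0.05,-0.67,0,0,0,0,0],[0.05,-0.67,0,0,0,0,0],[0.05,-0.67,0,0,0,0,0]]]}}

```text
t: 3.22
ee_pos: [0.4713, 0.0096, 0.2723]
tcp_rot: [-3.141, 0.001, -3.123]
ft_force: [0.1, -0.1, -0.3]
opening: 0.0001
grip_force: 0.0
```

Run:
```python
from h import *
from station import manip
import pickle
np.set_printoptions(precision=4,suppress=True)
p=manip.snapshot("wrist"); print(manip.sense()["ee_pos"],manip.sense()["tcp_rot"])
cv2.imwrite("pics/c.png",p["img"][:,:,::-1]); pickle.dump(p,open("c.pkl","wb"))
```

```text
[0.4715 0.0119 0.2722] [ 3.1415  0.0007 -3.1204]
```

View pics/c.png

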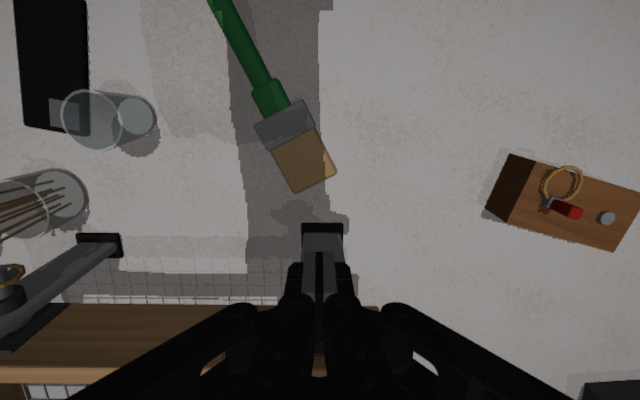

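```bash
python3 - <<'E'
from h import *
import pickle
np.set_printoptions(precision=4,suppress=True)
p=pickle.load(open("c.pkl","rb"))
g=p["img"].astype(float).mean(2)
for c in (90,110,130,150,170,190): 
    d=np.diff(cv2.GaussianBlur(g,(3,3),0)[:,c]); r=np.arange(290,395); k=r[np.argsort(-abs(d[290:395]))[:5]]
    print(c,[(int(i),round(float(d[i]),0)) for i in sorted(k)])
print("foot",[onz(p,q,.004) for q in[(302,223),(342,223)]],[onz(p,q,.004) for q in[(78,235),(119,234)]])
for c in (90,190): print(onz(p,(c,304),.11),onz(p,(c,370),.2))
E
python3 - <<'E'
import cv2,numpy as np
a=cv2.imread("pics/a_side.png")[155:230,300:380]; b=cv2.imread("pics/a_top.png")[140:200,240:320]
f=lambda i:cv2.resize(i,None,fx=4.9,fy=4.9,interpolation=cv2.INTER_CUBIC)
A,B=f(a),f(b); B=cv2.copyMakeBorder(B,0,A.shape[0]-B.shape[0],0,0,0)
cv2.imwrite("pics/d.png",np.hstack([A,B]))
E
```

```text
90 [(294, 20.0), (302, -32.0), (303, -33.0), (383, -33.0), (384, -28.0)]
110 [(302, -30.0), (303, -41.0), (367, 20.0), (372, -33.0), (373, -33.0)]
130 [(294, 14.0), (302, -25.0), (303, -27.0), (360, -11.0), (361, -14.0)]
150 [(294, 20.0), (295, 16.0), (302, -26.0), (303, -38.0), (304, -21.0)]
170 [(295, 14.0), (302, -22.0), (303, -37.0), (304, -27.0), (338, -15.0)]
190 [(295, 16.0), (298, 14.0), (302, -13.0), (303, -32.0), (304, -34.0)]
foot [array([ 0.5521, -0.0105,  0.004 ]), array([0.5511, 0.0425, 0.004 ])] [array([ 0.5753, -0.3105,  0.004 ]), array([ 0.5727, -0.2553,  0.004 ])]
[ 0.6077 -0.2316  0.11  ] [ 0.6062 -0.1728  0.2   ]
[ 0.6056 -0.1248  0.11  ] [ 0.6046 -0.0916  0.2   ]
```

View pics/d.png

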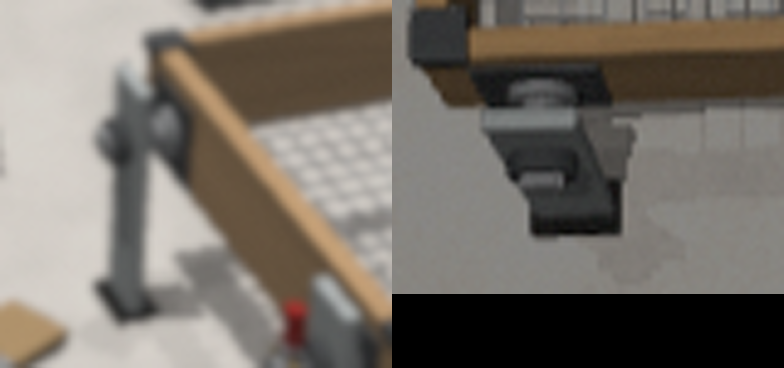

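Run:
```python
from h import *
from station import manip
np.set_printoptions(precision=4,suppress=True)
p=manip.snapshot("top"); s=manip.snapshot("side")
T=lambda u,v:(240+(u-392+.5)/4.9-.5,140+(v+.5)/4.9-.5); S=lambda u,v:(300+(u+.5)/4.9-.5,155+(v+.5)/4.9-.5)
for n,q,z in [("leg front L",(484,128),.202),("leg front R",(577,128),.202),("leg back L",(484,110),.202),("leg back R",(572,110),.202),("shaft L",(522,186),.1585),("shaft R",(565,186),.1585),("plate L",(475,65),.2),("plate R",(610,65),.2),("collarL",(509,95),.16),("collarR",(572,95),.16)]: print(n,onz(p,T(*q),z))
# predicted
a=.0205; ax=np.array([np.cos(a),np.sin(a),0]); ay=np.array([-ax[1],ax[0],0])
O=np.array([.6025,.013,0])
for sl in (.013,.018):
  X=[O-ax*(.022+sl)+ay*d+[0,0,z] for d in(-.025,.025) for z in (.202,)]+[O-ax*.052+[0,0,.1585]]
  print(sl,"T",proj(p,X),"S",proj(s,X))
print("S leg top front corners seen",S(118,65),S(143,78))
```

```text
leg front L [0.5654 0.0369 0.202 ]
leg front R [ 0.5641 -0.011   0.202 ]
leg back L [0.5751 0.037  0.202 ]
leg back R [ 0.5738 -0.0085  0.202 ]
shaft L [0.5453 0.0238 0.1585]
shaft R [0.5447 0.0008 0.1585]
plate L [0.6001 0.0421 0.2   ]
plate R [ 0.5982 -0.0281  0.2   ]
collarL [0.5959 0.0308 0.16  ]
collarR [ 0.5949 -0.0033  0.16  ]
0.013 T [[278.01   164.205 ]
 [258.2292 165.1249]
 [270.6561 175.5346]] S [[329.4116 174.897 ]
 [324.0176 168.3401]
 [321.9205 182.8469]]
0.018 T [[278.0578 166.1123]
 [258.257  167.0334]
 [270.6561 175.5346]] S [[328.1063 175.1338]
 [322.7368 168.5656]
 [321.9205 182.8469]]
S leg top front corners seen (323.68367346938777, 167.8673469387755) (328.7857142857143, 170.5204081632653)
```

Call:
{"name": "step_arm", "arguments": {"steps": [[[-0.43,0,0.6,0,0,0,0],[-0.43,0,0.6,0,0,0,0],[-0.43,0,0.6,0,0,0,0],[-0.43,0,0.6,0,0,0,0],[-0.43,0,0.6,0,0,0,0]]]}}

```text
t: 3.78
ee_pos: [0.5357, 0.0157, 0.1805]
tcp_rot: [-3.141, -0.003, -3.117]
ft_force: [-0.7, -0.3, -0.1]
opening: -0.0002
grip_force: 0.0
```

Call:
{"name": "step_arm", "arguments": {"steps": [[[-0.02,0,0,0,0,0,0],[-0.04,0,0,0,0,0,0],[-0.06,0,0,0,0,0,0],[-0.08,0,0,0,0,0,0],[-0.1,0,0,0,0,0,0],[-0.12,0,0,0,0,0,0],[-0.14,0,0,0,0,0,0],[-0.16,0,0,0,0,0,0]]]}}

```text
t: 4.45
ee_pos: [0.56, 0.0146, 0.1818]
tcp_rot: [-3.141, -0.001, -3.119]
ft_force: [-4.5, -0.6, 3.4]
opening: -0.0001
grip_force: 2.3
```

Call:
{"name": "step_arm", "arguments": {"steps": [[[-0.007,0,0,0,0,0,0],[-0.014,0,0,0,0,0,0],[-0.021,0,0,0,0,0,0],[-0.028,0,0,0,0,0,0],[-0.035,0,0,0,0,0,0],[-0.04,0,0,0,0,0,0]]]}}

```text
t: 4.95
ee_pos: [0.5661, 0.0147, 0.1818]
tcp_rot: [-3.141, -0.0, -3.119]
ft_force: [-4.5, -1.9, 1.3]
opening: 0.0
grip_force: 2.1
```

Call:
{"name": "step_arm", "arguments": {"steps": [[[-0.007,0,0,0,0,0,0],[-0.014,0,0,0,0,0,0],[-0.014,0,0,0,0,0,0]]]}}

```text
t: 5.2
ee_pos: [0.5683, 0.0148, 0.1818]
tcp_rot: [-3.141, 0.0, -3.119]
ft_force: [-1.2, -1.6, 1.4]
opening: -0.0002
grip_force: 1.2
```

Call:
{"name": "step_arm", "arguments": {"steps": [[[-0.007,0,0,0,0,0,0],[-0.014,0,0,0,0,0,0]]]}}

```text
t: 5.37
ee_pos: [0.5702, 0.0149, 0.1818]
tcp_rot: [-3.141, -0.0, -3.119]
ft_force: [-3.5, -4.1, 0.9]
opening: -0.0003
grip_force: 2.1
```

Call:
{"name": "step_arm", "arguments": {"steps": [[[-0.007,0,0,0,0,0,0],[-0.007,0,0,0,0,0,0]]]}}

```text
t: 5.53
ee_pos: [0.5714, 0.0149, 0.1817]
tcp_rot: [-3.141, -0.0, -3.119]
ft_force: [-3.0, -2.5, 1.1]
opening: -0.0002
grip_force: 1.5
```

Call:
{"name": "step_arm", "arguments": {"steps": [[[-0.007,0,0,0,0,0,0],[-0.007,0,0,0,0,0,0]]]}}

```text
t: 5.7
ee_pos: [0.5715, 0.0149, 0.1817]
tcp_rot: [-3.142, -0.002, -3.119]
ft_force: [-12.3, -2.2, 5.7]
opening: -0.0003
grip_force: 6.0
```

Call:
{"name": "step_arm", "arguments": {"steps": [[[0.33,0,0,0,0,0,0],[0.33,0,0,0,0,0,0],[0.33,0,-0.5,0,0,0,30],[0.33,0,-0.5,0,0,0,30],[0.33,0.5,-0.5,0,0,0.1,30],[0.33,1,-0.5,0,0,0.346,30],[0.33,1,-0.5,0,0,0.346,30],[0.33,1,-0.5,0,0,0.346,30],[0.33,1,-0.5,0,0,0.346,30]]]}}

```text
t: 6.45
ee_pos: [0.5185, 0.1713, 0.2569]
tcp_rot: [3.139, -0.0, 2.9]
ft_force: [-0.7, 0.2, -0.1]
opening: 0.0301
grip_force: 0.0
```

Run:
```python
from h import *
from station import manip
import pickle
np.set_printoptions(precision=4,suppress=True)
p=manip.snapshot("top"); s=manip.snapshot("side")
pickle.dump((p,s),open("e.pkl","wb"))
f=lambda i:cv2.resize(i[:,:,::-1],None,fx=8,fy=8,interpolation=cv2.INTER_CUBIC)
A=f(s["img"][155:225,300:350]);B=f(p["img"][140:200,245:295])
B=cv2.copyMakeBorder(B,0,A.shape[0]-B.shape[0],0,0,0)
cv2.imwrite("pics/e.png",np.hstack([A,B])); print(manip.sense()["ee_pos"],manip.sense()["tcp_rot"])
```

```text
[0.5194 0.1655 0.2568] [3.141  0.0005 2.8957]
```

View pics/e.png

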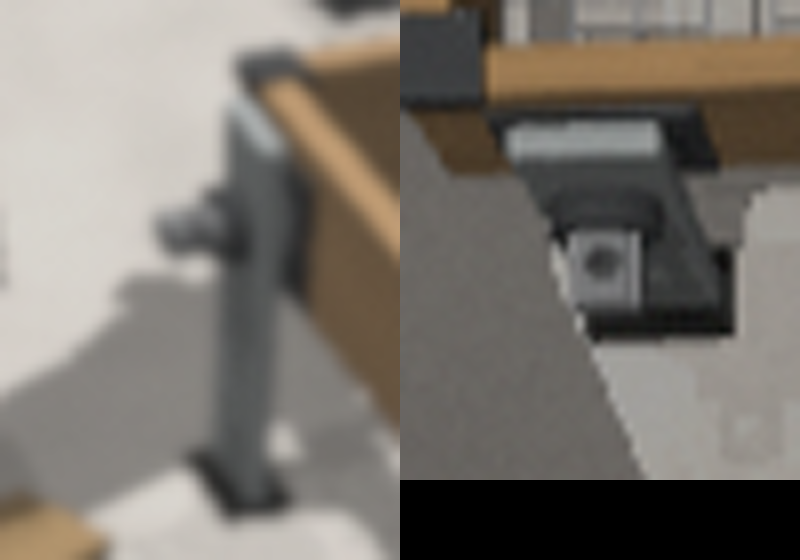

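Run:
```python
from h import *
import pickle
np.set_printoptions(precision=4,suppress=True)
p,s=pickle.load(open("e.pkl","rb"))
T=lambda u,v:(245+(u-400+.5)/8-.5,140+(v+.5)/8-.5)
for n,q,z in [("hole",(602,262),.1585),("end",(605,306),.1585),("flatL",(569,265),.1585),("flatR",(641,265),.1585),("legfrontL",(511,157),.202),("legfrontR",(665,157),.202),("legback",(585,122),.202)]: print(n,onz(p,T(*q),z))
g=p["img"].astype(int).sum(2)//3
print(g[166:182,262:280])
```

```text
hole [0.5593 0.0142 0.1585]
end [0.5444 0.0132 0.1585]
flatL [0.5586 0.025  0.1585]
flatR [0.558  0.0013 0.1585]
legfrontL [0.5826 0.0368 0.202 ]
legfrontR [ 0.5812 -0.0119  0.202 ]
legback [0.5935 0.0134 0.202 ]
[[ 75  49  47  53  57  60  62  62  60  59  58  55  51  47  38  34  59  66]
 [ 96  82  46  53  54  52  53  50  52  51  50  48  48  45  42  32  54  66]
 [102  96  40  39  41  64  64  63  63  64  61  42  49  37  35  36  54  57]
 [101  78  35  35 105 106 104 107 108 106 104  90 110  35  33  33  54  53]
 [102  92 103  46 130 119 118 100 101 109 119 103 123  31  41  49  52  54]
 [101 104 146  98 133 120 100  68  66  76  98 103 123  45  51  55  55  54]
 [102 105 158 142 119 118  73  51  58  66  83 103 123  51  55  56  54  55]
 [101 105 159 157 122 118  73  61  65  70  99 101 122  53  61  64  55  54]
 [101 102 128 156 130 119 108  81  81  88 116 105 121  50  69  68  62  56]
 [102 102 105 158 131 120 118 110 112 113 119 102 123  49  60  59  61  53]
 [102 102 105 155 130 120 120 119 123 119 119 102 121  50  55  56  56  55]
 [101 102 103 126 132 110 108 102 102 101 100  95 110  53  55  53  56  54]
 [104 103 102 102 116  76  76  71  70  68  70  70  75  39  36  36  37  36]
 [102 101 102 100 105 131  61  42  44  41  40  37  40  31  22  23  17  22]
 [100  98 100 100 105 157  59  29  29  28  26  27  26  26  24  25  21  25]
 [101 101 100 101 103 126  59  29  27  27  26  29  28  28  25  26  25  30]]
```

Call:
{"name": "step_arm", "arguments": {"steps": [[[0.29,0.655,0.7,0,0,0,30],[0.29,0.655,0.7,0,0,0,30],[0.29,0.655,0.7,0,0,0,30],[0.29,0.655,0.7,0,0,0,30],[0.29,0.655,0.7,0,0,0,30]]]}}

```text
t: 6.97
ee_pos: [0.499, 0.2722, 0.1481]
tcp_rot: [-3.139, -0.004, 2.896]
ft_force: [-0.7, -0.7, 0.0]
opening: 0.0297
grip_force: 0.0
```

Call:
{"name": "step_arm", "arguments": {"steps": [[[0,0,0.4,0,0,0,30],[0,0,0.4,0,0,0,30],[0,0,0.54,0,0,0,30],[0,0,0.54,0,0,0,30],[0,0,0.54,0,0,0,30]]]}}

```text
t: 7.38
ee_pos: [0.5019, 0.2686, 0.071]
tcp_rot: [-3.141, -0.0, 2.891]
ft_force: [0.2, -0.1, 0.7]
opening: 0.03
grip_force: 0.0
```

Run:
```python
from h import *
from station import manip
p=manip.snapshot("wrist"); cv2.imwrite("pics/f.png",cv2.resize(p["img"][180:400,200:440,::-1],None,fx=2.5,fy=2.5)); s=manip.sense(); print(s["ee_pos"],s["tcp_rot"],s["ft_force"])
```

```text
[0.50237819 0.26913079 0.07197744] [3.14122953e+00 9.32224736e-04 2.89160142e+00] [-0.31879617  0.68581201  0.98418789]
```

View pics/f.png

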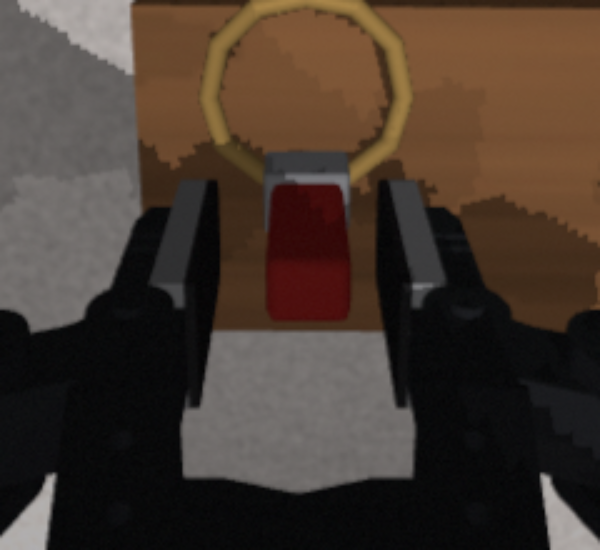

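Call:
{"name": "step_arm", "arguments": {"steps": [[[0.014,0.011,0.007,0,0,0,30],[0.014,0.011,0.007,0,0,0,30],[0.014,0.011,0.007,0,0,0,5],[0.014,0.011,0.007,0,0,0,5],[0.014,0.011,0.007,0,0,0,5],[0.014,0.011,0.007,0,0,0,5],[0.014,0.011,0.007,0,0,0,5]]], "force": 60}}

```text
t: 8.02
ee_pos: [0.5003, 0.2721, 0.0707]
tcp_rot: [3.141, 0.001, 2.893]
ft_force: [-2.4, -0.6, 8.9]
opening: 0.0128
grip_force: 58.7
```

Call:
{"name": "step_arm", "arguments": {"steps": [[[0,0,-0.35,0,0,0,5],[0,0,-0.6,0,0,0,5],[0,0,-1,0,0,0,5],[0,0,-1,0,0,0,5],[0,0,-1,0,0,0,5],[0,0,-1,0,0,0,5]]]}}

```text
t: 8.52
ee_pos: [0.5003, 0.2721, 0.2212]
tcp_rot: [3.14, 0.002, 2.893]
ft_force: [-0.5, 0.5, -2.5]
opening: 0.0125
grip_force: 60.0
```

Run:
```python
from h import *
from station import manip
import pickle
p=manip.snapshot("wrist"); pickle.dump(p,open("g.pkl","wb")); cv2.imwrite("pics/g.png",cv2.resize(p["img"][180:400,200:440,::-1],None,fx=2.5,fy=2.5)); s=manip.sense(); print(s["ee_pos"],s["tcp_rot"],s["ft_force"],s["opening"])
T=Ro.from_euler("xyz",s["tcp_rot"]).as_matrix()
# predicted bow for pin origin 15.7mm below TCP (tool z), offset d along tool x
for d in(-.002,0,.002):
    X=[s["ee_pos"]+T@np.array(v) for v in [(d+.044,0,.0157-.006),(d+.0065,-.0085,.0157-.012),(d+.0065,.0085,.0157-.012)]]
    print(d,((proj(p,X)-[200,180])*2.5).round(1).tolist())
```

```text
[0.49962781 0.27177753 0.21963457] [3.14152350e+00 1.08408795e-04 2.89277222e+00] [-0.2823235   0.26943075 -2.14858163] 0.01269418244854689
-0.002 [[293.0, 0.6], [250.0, 192.9], [336.2, 192.8]]
0 [[293.0, -9.7], [249.8, 183.7], [336.4, 183.7]]
0.002 [[293.0, -20.1], [249.6, 174.5], [336.5, 174.4]]
```

View pics/g.png

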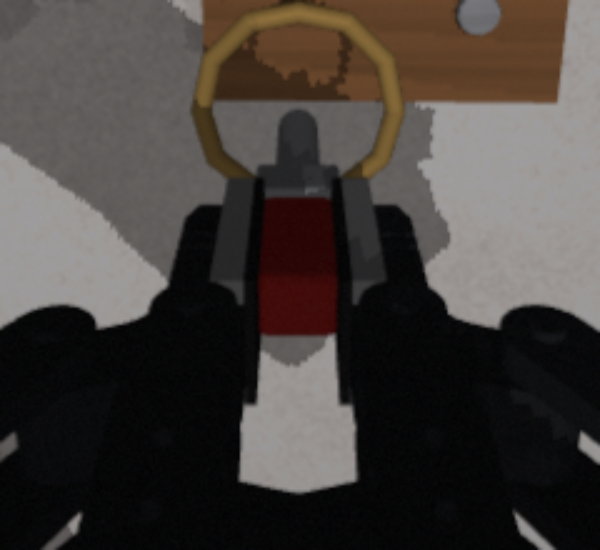

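Call:
{"name": "step_arm", "arguments": {"steps": [[[-0.43,-0.87,0,0,0,-0.342,5],[-0.43,-0.87,0,0,0,-0.342,5],[-0.43,-0.87,0,0,0,-0.342,5],[-0.43,-0.87,0,0,0,-0.342,5],[-0.43,-0.87,0,0,0,-0.342,5],[-0.43,-0.87,0,0,0,-0.342,5]]]}}

```text
t: 9.07
ee_pos: [0.5299, 0.1275, 0.2183]
tcp_rot: [-3.14, -0.002, -3.125]
ft_force: [-0.8, 0.3, -1.8]
opening: 0.0124
grip_force: 60.0
```

Call:
{"name": "step_arm", "arguments": {"steps": [[[0,-0.777,0,0,0,0,5],[0,-0.777,0,0,0,0,5],[-0.1,-0.777,0,0,0,0,5],[-0.175,-0.777,0,0,0,0,5],[-0.175,-0.777,0,0,0,0,5],[-0.175,-0.777,0,0,0,0,5],[-0.175,-0.777,0,0,0,0,5]]]}}

```text
t: 9.65
ee_pos: [0.5581, 0.0148, 0.2189]
tcp_rot: [3.142, -0.002, -3.12]
ft_force: [0.4, 0.0, -1.8]
opening: 0.0128
grip_force: 60.0
```

Run:
```python
from h import *
from station import manip
import pickle
p=manip.snapshot("wrist"); q=manip.snapshot("side"); pickle.dump((p,q),open("i.pkl","wb"))
A=cv2.resize(q["img"][140:215,290:370,::-1],None,fx=5,fy=5,interpolation=cv2.INTER_CUBIC); B=cv2.resize(p["img"][180:330,240:400,::-1],None,fx=2.5,fy=2.5)
cv2.imwrite("pics/i.png",np.hstack([A,B])); s=manip.sense(); print(s["ee_pos"],s["tcp_rot"],s["ft_force"],s["opening"])
```

```text
[0.55818048 0.0146201  0.2193035 ] [ 3.14150828e+00 -9.54840173e-04 -3.12021066e+00] [ 0.2225685  -0.82462498 -1.33380302] 0.012901827105102933
```

View pics/i.png

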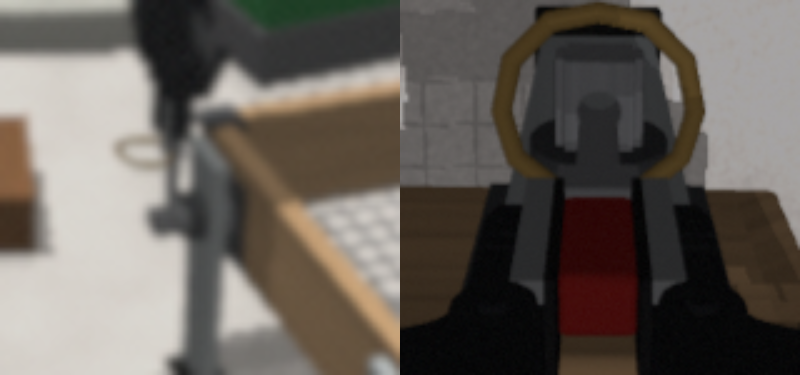

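Run:
```python
from h import *
import pickle
np.set_printoptions(precision=4,suppress=True,linewidth=200)
p,_=pickle.load(open("i.pkl","rb")); g=p["img"].astype(int).sum(2)//3
print(list(range(296,346,2)))
for r in range(192,246): print(r,g[r,296:346:2])
for r in (217,): print("tip near edge",onz(p,(320,r),.1656))
for r in (204,206,208,210): print(r,onz(p,(320,r),.1585))
```

```text
[296, 298, 300, 302, 304, 306, 308, 310, 312, 314, 316, 318, 320, 322, 324, 326, 328, 330, 332, 334, 336, 338, 340, 342, 344]
192 [52 52 46 34 21 14  7  8  9  7 10  5  7  8  9  7  8 11 10 29 44 54 62 62 59]
193 [54 50 42 14 13 13 14 14 13 15 15 14 11 10  8  8  8 10  8 17 17 51 58 61 61]
194 [51 47 41 35 34 34 34 37 36 35 36 35 31 33 32 32 32 33 33 41 43 50 55 60 62]
195 [50 44 49 51 50 51 51 50 51 51 51 51 52 51 51 52 53 51 51 62 63 57 52 58 61]
196 [46 46 50 50 51 48 48 49 49 49 50 50 50 50 51 51 50 49 52 59 64 65 55 54 60]
197 [44 49 51 51 51 48 42 45 43 46 45 46 45 46 46 45 45 46 47 52 64 64 59 52 58]
198 [44 50 50 50 47 47 39 40 40 40 40 39 39 40 40 40 40 40 39 49 63 64 65 44 55]
199 [46 51 51 47 41 42 41 41 39 39 40 40 40 41 41 39 40 40 40 43 54 65 63 36 50]
200 [46 51 50 44 40 40 41 40 39 41 40 40 41 39 39 41 41 40 40 40 39 63 64 40 75]
201 [ 48  51  51  44  42  39  40  38  39  39  40  41  41  40  40  40  40  39  39  40  41  62  65  44 117]
202 [ 49  52  52  43  42  37  38  39  39  39  40  39  38  39  39  41  40  39  39  39  39  61  66  52 135]
203 [ 51  51  52  48  50  40  39 
[... 3069 characters left out ...]
18 14 16 51 57 53 39 40 39 39 39 41 40 38 59 60 55 22 18 16 18 16 18]
240 [19 16 16 17 17 38 39 35 39 39 39 38 41 39 40 38 48 49 44 18 18 15 17 16 17]
241 [20 18 17 18 17 17 16 26 39 39 39 39 38 39 39 37 20 17 18 17 17 15 16 18 20]
242 [24 19 16 16 17 17 15 25 39 38 39 40 40 39 37 37 21 17 16 18 18 15 17 23 24]
243 [27 24 20 19 20 18 17 28 40 38 40 39 39 40 38 37 22 17 18 19 18 18 23 22 26]
244 [26 28 26 23 20 19 15 30 39 38 38 40 40 38 39 37 22 17 18 18 21 26 26 27 34]
245 [28 28 29 28 30 25 25 32 38 38 39 39 38 39 38 39 28 27 25 25 25 28 28 29 42]
tip near edge [0.5498 0.0161 0.1656]
204 [0.5435 0.016  0.1585]
206 [0.5449 0.016  0.1585]
208 [0.5462 0.016  0.1585]
210 [0.5476 0.0161 0.1585]
```

Call:
{"name": "step_arm", "arguments": {"steps": [[[0.005,0,0.02,0,0,0,5],[0.005,0,0.04,0,0,0,5],[0.005,0,0.047,0,0,0,5],[0.005,0,0.052,0,0,0,5],[0.005,0,0.052,0,0,0,5]]]}}

```text
t: 10.17
ee_pos: [0.5578, 0.0138, 0.2117]
tcp_rot: [3.141, -0.0, -3.122]
ft_force: [-0.8, 1.7, -2.6]
opening: 0.0127
grip_force: 59.9
```

Call:
{"name": "step_arm", "arguments": {"steps": [[[0,0,0.007,0,0,0,5],[0,0,0.007,0,0,0,5]]]}}

```text
t: 10.33
ee_pos: [0.5579, 0.0138, 0.2107]
tcp_rot: [3.141, -0.0, -3.122]
ft_force: [-0.7, 2.4, -3.0]
opening: 0.0127
grip_force: 59.9
```

Call:
{"name": "step_arm", "arguments": {"steps": [[[0,0,0.007,0,0,0,5],[0,0,0.007,0,0,0,5]]]}}

```text
t: 10.5
ee_pos: [0.5579, 0.0138, 0.2097]
tcp_rot: [3.141, -0.0, -3.122]
ft_force: [-1.5, 3.5, -1.9]
opening: 0.0127
grip_force: 60.0
```

Call:
{"name": "step_arm", "arguments": {"steps": [[[0,0.003,0,0,0,0,5],[0,0.003,0.007,0,0,0,5],[0,0.003,0.014,0,0,0,5],[0,0.003,0.014,0,0,0,5]]]}}

```text
t: 10.83
ee_pos: [0.5579, 0.014, 0.2076]
tcp_rot: [-3.141, -0.0, -3.122]
ft_force: [-2.1, 2.9, -2.3]
opening: 0.0127
grip_force: 60.0
```

Call:
{"name": "step_arm", "arguments": {"steps": [[[0,0,0.007,0,0,0,5],[0,0,0.014,0,0,0,5],[0,0,0.014,0,0,0,5]]]}}

```text
t: 11.08
ee_pos: [0.5579, 0.014, 0.2054]
tcp_rot: [-3.142, -0.0, -3.122]
ft_force: [-1.3, 2.6, -1.8]
opening: 0.0132
grip_force: 59.9
```

Call:
{"name": "step_arm", "arguments": {"steps": [[[0,0.002,0.02,0,0,0,5],[0,0.002,0.04,0,0,0,5],[0,0.002,0.06,0,0,0,5],[0,0.002,0.06,0,0,0,5]]]}}

```text
t: 11.42
ee_pos: [0.5578, 0.0141, 0.1959]
tcp_rot: [-3.141, -0.001, -3.122]
ft_force: [-0.8, 1.5, -3.1]
opening: 0.0127
grip_force: 59.9
```

Call:
{"name": "step_arm", "arguments": {"steps": [[[0,0,0.02,0,0,0,5],[0,0,0.04,0,0,0,5],[0,0,0.06,0,0,0,5],[0,0,0.08,0,0,0,5],[0,0,0.08,0,0,0,5]]]}}

```text
t: 11.83
ee_pos: [0.5578, 0.0141, 0.184]
tcp_rot: [-3.141, -0.001, -3.122]
ft_force: [-0.6, 1.5, -2.5]
opening: 0.0127
grip_force: 59.9
```

Nearly there; finish in small steps.

Call:
{"name": "step_arm", "arguments": {"steps": [[[0,0,0.015,0,0,0,5],[0,0,0.03,0,0,0,5],[0,0,0.045,0,0,0,5],[0,0,0.052,0,0,0,5],[0,0,0.052,0,0,0,5]]]}}

```text
t: 12.25
ee_pos: [0.5579, 0.0142, 0.1766]
tcp_rot: [-3.141, -0.0, -3.122]
ft_force: [0.2, 1.5, -1.9]
opening: 0.013
grip_force: 59.9
```

Call:
{"name": "step_arm", "arguments": {"steps": [[[0,0,0.007,0,0,0,5],[0,0,0.007,0,0,0,5]]]}}

```text
t: 12.42
ee_pos: [0.558, 0.0142, 0.1757]
tcp_rot: [-3.141, -0.0, -3.122]
ft_force: [0.5, 1.8, -2.0]
opening: 0.0125
grip_force: 60.0
```

Call:
{"name": "step_arm", "arguments": {"steps": [[[0,0,0.005,0,0,0,5],[0,0,0.005,0,0,0,5]]]}}

```text
t: 12.58
ee_pos: [0.558, 0.0143, 0.175]
tcp_rot: [-3.142, 0.0, -3.122]
ft_force: [-1.2, 2.3, -0.9]
opening: 0.0128
grip_force: 60.1
```

Call:
{"name": "step_arm", "arguments": {"steps": [[[0,0,0.005,0,0,0,5],[0,0,0.005,0,0,0,5]]]}}

```text
t: 12.75
ee_pos: [0.5581, 0.0143, 0.1743]
tcp_rot: [-3.142, 0.0, -3.122]
ft_force: [-1.4, 2.1, -0.4]
opening: 0.0128
grip_force: 60.2
```

Call:
{"name": "step_arm", "arguments": {"steps": [[[0,0,0.005,0,0,0,5],[0,0,0.005,0,0,0,5]]]}}

```text
t: 12.92
ee_pos: [0.5582, 0.0143, 0.1742]
tcp_rot: [3.142, 0.001, -3.122]
ft_force: [-3.9, 1.4, 8.4]
opening: 0.0131
grip_force: 61.6
```

Call:
{"name": "step_arm", "arguments": {"steps": [[[0,0,0.004,0,0,0,5],[0,0,0.004,0,0,0,5]]]}}

```text
t: 13.08
ee_pos: [0.5583, 0.0143, 0.1741]
tcp_rot: [3.141, 0.001, -3.122]
ft_force: [-7.1, 1.9, 17.2]
opening: 0.0126
grip_force: 62.7
```

Call:
{"name": "step_arm", "arguments": {"steps": [[[0,0,-0.006,0,0,0,5],[0,0,-0.006,0,0,0,30],[0,0,-0.006,0,0,0,30],[0,0,-0.006,0,0,0,30],[0,0,-0.006,0,0,0,30],[0,0,-0.15,0,0,0,30],[0,0,-0.45,0,0,0,30],[0,0,-0.45,0,0,0,30],[0.3,0,-0.45,0,0,0,0],[0.3,0,-0.45,0,0,0,0],[0.3,0,-0.45,0,0,0,0],[0.3,0,-0.45,0,0,0,0],[0.3,0,-0.45,0,0,0,0]]]}}

```text
t: 14.17
ee_pos: [0.5138, 0.0134, 0.2406]
tcp_rot: [-3.141, 0.001, -3.122]
ft_force: [0.3, 0.0, 0.0]
opening: 0.0001
grip_force: 0.0
```

Run:
```python
from h import *
from station import manip
import pickle
p=manip.snapshot("wrist"); q=manip.snapshot("side"); pickle.dump((p,q),open("k.pkl","wb"))
A=cv2.resize(q["img"][140:215,290:370,::-1],None,fx=5,fy=5,interpolation=cv2.INTER_CUBIC); B=cv2.resize(p["img"][220:370,240:400,::-1],None,fx=2.5,fy=2.5)
cv2.imwrite("pics/k.png",np.hstack([A,B])); s=manip.sense(); print(s["ee_pos"],s["tcp_rot"],s["ft_force"],s["opening"])
P=np.array([[.516,.0135,.1645],[.558,.0135,.1585],[.544,.0135,.15],[.516+.022,.0135,.1645],[.558,.0135,.2]])
print(((proj(q,P)-[290,140])*5).round().tolist(),((proj(p,P)-[240,220])*2.5+[400,0]).round().tolist())
```

```text
[0.51364003 0.01335498 0.24037507] [-3.1413074e+00  1.7792832e-04 -3.1218937e+00] [-0.72464378  0.58513678  0.35328607] 0.00019778540274869541
[[114.0, 214.0], [168.0, 211.0], [150.0, 225.0], [143.0, 209.0], [170.0, 162.0]] [[595.0, -1.0], [592.0, 121.0], [593.0, 67.0], [593.0, 70.0], [591.0, 202.0]]
```

View pics/k.png

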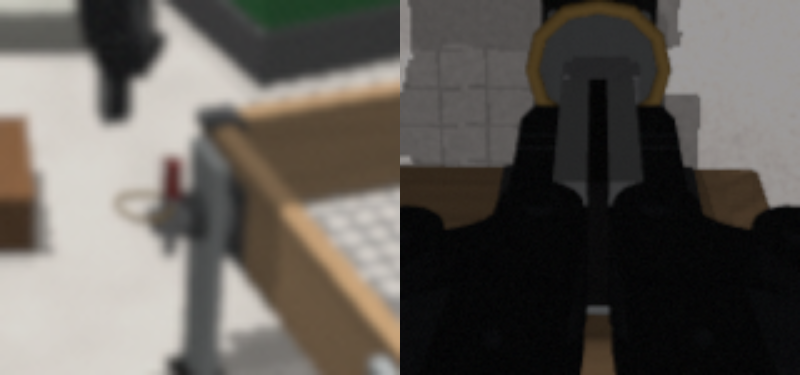

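Call:
{"name": "step_arm", "arguments": {"steps": [[[0,0,0.25,0,0,0,0],[0,0,0.46,0,0,0,0],[0,0,0.46,0,0,0,0],[0,0,0.46,0,0,0,0]]]}}

```text
t: 14.6
ee_pos: [0.5127, 0.0132, 0.171]
tcp_rot: [-3.141, -0.003, -3.122]
ft_force: [-0.9, 0.4, 1.1]
opening: 0.0002
grip_force: 0.0
```

Call:
{"name": "step_arm", "arguments": {"steps": [[[0,0,0.02,0,0,0,0],[0,0,0.04,0,0,0,0],[-0.003,0,0.06,0,0,0,0],[-0.006,0,0.08,0,0,0,0],[-0.006,0,0.08,0,0,0,0]]]}}

```text
t: 15.02
ee_pos: [0.5142, 0.0134, 0.1596]
tcp_rot: [3.142, 0.001, -3.122]
ft_force: [0.4, -0.2, 0.9]
opening: -0.0003
grip_force: 1.1
```

```bash
cat > lp.py <<'E'
from h import *
from station import manip
p=manip.snapshot("wrist"); q=manip.snapshot("side"); s=manip.sense(); print(s["t"],s["ee_pos"],s["ft_force"])
hx,hz=.5545,.1645
for n,c in(("wrist",p),("side",q)):
    for d in manip.cut_out(c,"loop")[:2]:
        ys,xs=np.where(d["region"]); print(n,round(d["score"],2),len(xs),"cols",xs.min(),xs.max(),"rows",ys.min(),ys.max(),"at top col",xs[ys==ys.min()].mean(), "leftmost row",ys[xs==xs.min()].mean())
    i=c["img"].astype(int); m=(i[...,0]-i[...,2]>25)&(i[...,1]-i[...,2]>8)
    a,b,e,f=(190,270,280,360) if n=="wrist" else (165,205,308,330)
    ys,xs=np.where(m[a:b,e:f]); print("brass",len(xs), *( (xs.min()+e,xs.max()+e,ys.min()+a,ys.max()+a) if len(xs) else ()))
    for th in (0,.2,.4,.6,.8,1.0,1.6): print(th,proj(c,[[hx-.038*np.cos(th),.0135,hz-.038*np.sin(th)],[hx-.019*np.cos(th),.0325,hz-.019*np.sin(th)],[hx-.019*np.cos(th),-.0055,hz-.019*np.sin(th)]]).round(0).tolist())
E
python3 lp.py
```

```text
15.1167 [0.51416036 0.01336885 0.15975727] [1.74431368e-03 2.15128176e-01 2.52734849e+00]
wrist 0.58 52 cols 279 356 rows 286 298 at top col 283.5 leftmost row 295.5
brass 0
0 [[317.0, 281.0], [355.0, 316.0], [278.0, 315.0]]
0.2 [[317.0, 274.0], [355.0, 312.0], [279.0, 310.0]]
0.4 [[317.0, 271.0], [354.0, 309.0], [279.0, 308.0]]
0.6 [[317.0, 271.0], [353.0, 308.0], [280.0, 307.0]]
0.8 [[317.0, 273.0], [352.0, 309.0], [281.0, 308.0]]
1.0 [[317.0, 278.0], [351.0, 311.0], [281.0, 310.0]]
1.6 [[316.0, 304.0], [350.0, 324.0], [282.0, 323.0]]
brass 0
0 [[313.0, 183.0], [316.0, 179.0], [320.0, 184.0]]
0.2 [[313.0, 185.0], [316.0, 180.0], [320.0, 185.0]]
0.4 [[314.0, 186.0], [316.0, 181.0], [320.0, 186.0]]
0.6 [[315.0, 188.0], [317.0, 182.0], [321.0, 187.0]]
0.8 [[316.0, 189.0], [317.0, 182.0], [321.0, 187.0]]
1.0 [[317.0, 190.0], [318.0, 183.0], [322.0, 188.0]]
1.6 [[323.0, 190.0], [321.0, 183.0], [325.0, 188.0]]
```

Call:
{"name": "step_arm", "arguments": {"steps": [[[-0.005,0,0.02,0,0,0,0],[-0.01,0,0.04,0,0,0,0],[-0.013,0,0.06,0,0,0,0],[-0.013,0,0.06,0,0,0,0]]]}}

```text
t: 15.55
ee_pos: [0.5162, 0.0134, 0.1501]
tcp_rot: [-3.141, 0.0, -3.122]
ft_force: [2.3, 0.6, 4.3]
opening: -0.0002
grip_force: 2.2
```

Call:
{"name": "step_arm", "arguments": {"steps": [[[-0.01,0,0.02,0,0,0,0],[-0.02,0,0.04,0,0,0,0],[-0.03,0,0.06,0,0,0,0],[-0.035,0,0.075,0,0,0,0],[-0.035,0,0.075,0,0,0,0]]]}}

```text
t: 15.97
ee_pos: [0.5216, 0.0136, 0.139]
tcp_rot: [-3.141, 0.001, -3.122]
ft_force: [0.6, 0.5, 2.2]
opening: -0.0005
grip_force: 1.4
```

```bash
python3 lp.py | grep -v '^[01]\.*[0-9]* \[\['
```

```text
16.0667 [0.52102194 0.01347706 0.13904648] [ 1.27183135 -0.28818441  2.17429489]
wrist 0.48 6179 cols 561 639 rows 120 233 at top col 610.5 leftmost row 201.0
brass 0
brass 0
```

Call:
{"name": "step_arm", "arguments": {"steps": [[[-0.007,0,0.013,0,0,0,0],[-0.014,0,0.026,0,0,0,0],[-0.014,0,0.026,0,0,0,0],[-0.014,0,0.026,0,0,0,0]]]}}

```text
t: 16.5
ee_pos: [0.523, 0.0136, 0.135]
tcp_rot: [-3.141, -0.001, -3.122]
ft_force: [-0.3, 0.6, -0.0]
opening: 0.0
grip_force: 0.0
```

Call:
{"name": "step_arm", "arguments": {"steps": [[[0.04,0,0,0,0,0,0],[0.08,0,0,0,0,0,0],[0.12,0,0,0,0,0,0],[0.12,0,0,0,0,0,0]]]}}

```text
t: 16.83
ee_pos: [0.5039, 0.0132, 0.1354]
tcp_rot: [3.142, -0.001, -3.122]
ft_force: [-1.7, -0.2, 0.8]
opening: 0.0
grip_force: 0.0
```

Call:
{"name": "step_arm", "arguments": {"steps": [[[0.2,0,0,0,0,0,0],[0.4,0,0,0,0,0,0],[0.4,0,-0.3,0,0,0,0],[0.4,0.6,-0.6,0,0,0,0],[0.4,1,-0.8,0,0,0,0],[0.4,1,-0.8,0,0,0,0],[0.4,1,-0.8,0,0,0,0],[0.4,1,-0.8,0,0,0,0]]]}}

```text
t: 17.5
ee_pos: [0.4424, 0.1687, 0.2587]
tcp_rot: [3.138, 0.004, -3.115]
ft_force: [0.5, 0.7, 0.5]
opening: -0.0
grip_force: 0.0
```

Run:
```python
from h import *
from station import manip
import pickle
np.set_printoptions(precision=3,suppress=True,linewidth=200)
s=manip.sense(); print(s["t"],s["ee_pos"],s["ft_force"])
k=pickle.load(open("k.pkl","rb")); e=pickle.load(open("e.pkl","rb"))
q=manip.snapshot("side"); p=manip.snapshot("top"); pickle.dump((p,q),open("z.pkl","wb"))
sat=lambda im:(im.astype(int)[...,0]-im.astype(int)[...,2])
print("side before/after R-B"); print(sat(k[1]["img"])[176:196,308:330]); print(sat(q["img"])[176:196,308:330])
print("top"); print(sat(e[0]["img"])[166:184,262:280]);print(sat(p["img"])[166:184,262:280])
for n,c in(("side",q),("top",p)):
    for o in("loop","pin","clevis_pin","leg"):print(n,o,[(round(d["score"],2),np.round(d["pixel"]).tolist(),int(d["region"].sum())) for d in manip.cut_out(c,o)[:2]])
    for th in (0,.8,1.6): print(th,proj(c,[[.5545-.038*np.cos(th),.0135,.1645-.038*np.sin(th)]]).round(0).tolist())
```

```text
17.5 [0.442 0.169 0.259] [0.54  0.726 0.487]
side before/after R-B
[[10 10 10 11 11 12 12 12 13 12 12 12 12 15 20 30 42 31 19 12  5  0]
 [ 9 10 10 11 12 12 14 15 16 15 15 16 16 17 20 29 42 31 19 11  4  0]
 [11  9  9 11 13 17 19 21 21 22 21 21 20 20 21 29 39 31 18  8  2  0]
 [10 10 10 12 15 20 22 21 20 19 20 19 19 17 16 20 26 23 14  5  1 -1]
 [10 10 10 12 17 21 20 16 15 14 14 14 12 12  9 12 14 11  5  1 -1 -2]
 [10  9 10 12 15 20 20 18 16 13 11 10  8  7  7 14 14  6  0  0 -1 -2]
 [ 9  9 10 11 14 17 21 21 19 16 15 12 11 12 15 19 14  4  0 -2 -2 -2]
 [10 10 11 11 12 15 16 19 20 20 20 18 20 22 20 16  8  1 -1 -1 -2 -1]
 [10 11 10 10 11 12 13 14 15 16 18 17 17 18 13  6  2  0 -1  0 -1  0]
 [10 10 10  9 10 11 11 12 13 14 14 12  9  6  4  1  0  0  0 -2 -1 -2]
 [10 10 10 10 11 11 10 11 12 13 12 11  8  5  3  0 -1  1  2  0  0 -1]
 [10 10 10 10 10 10 11 11 12 12 12 11 10  7  5  2  2  4  5  3  0 -1]
 [10 10 11 11 11 11 11 11 11 12 11 12 11 10  7  4  4  6  6  5  1 -1]
 [11 10 10 10 11 11 11 11 11 11 11 11 11 11  8  4  5  8  8  6  1 -2]
 [10 10 11 10 10 10 11 11 10 11 12 12 11 11  9  6  7  9  8  5  1  0
[... 3746 characters left out ...]
 7   8   4   4   3  -1  -1  -1   1   1   1   7   2   0   0   4]
 [  8   8   8   9   5   5   3   3   1   1   1   1   1   2   2   1   3   1]
 [  6   8   7   8   6   5   3   3   1   2   2   4   2   0   0   1  -2   3]
 [  6   5   7   8   6   4   4   3   6   3   5   4   6   4   7   5   6   7]
 [  8   4   5   6   6   6   7   4   5   5   6   5   7   5   5  10   9   9]]
side loop []
side pin []
side clevis_pin []
side leg [(0.7, [330.0, 197.0], 433)]
0 [[313.0, 183.0]]
0.8 [[316.0, 189.0]]
1.6 [[323.0, 190.0]]
top loop []
top pin [(0.39, [268.0, 170.0], 40)]
top clevis_pin [(0.61, [275.0, 166.0], 445)]
top leg [(0.74, [276.0, 165.0], 415)]
0 [[270.0, 188.0]]
0.8 [[271.0, 186.0]]
1.6 [[272.0, 177.0]]
```

Run:
```python
from h import *
import pickle
p,q=pickle.load(open("z.pkl","rb")); k=pickle.load(open("k.pkl","rb"))
a=np.linspace(np.pi*.3,np.pi*1.7,41) # away from hinge
def ring(th,hx=.5545):
    u=.019-.019*np.cos(a); v=.019*np.sin(a)
    u=.019-.019*np.cos(a)
    return np.c_[hx-u*np.cos(th),.0135+v,.1645-u*np.sin(th)]
from scipy.ndimage import map_coordinates
for n,c,thr in (("side before",k[1],0),("side",q,0),("top",p,0)):
    im=c["img"].astype(float); d=im[...,0]-im[...,2]; d=np.clip(d,-5,35)
    for th in ((0,.2) if "bef" in n else (1.0,1.1,1.2,1.3,1.4,1.5,1.6,1.7)):
        best=max((map_coordinates(d,(P[:,1]+dy,P[:,0]+dx),order=1).mean(),dx,dy) for P in [proj(c,ring(th))] for dx in np.arange(-2,2.1,.5) for dy in np.arange(-3,2.1,.5))
        print(n,th,np.round(best,2))
```

```text
side before 0 [19.9  1.  -1.5]
side before 0.2 [19.07  1.   -2.5 ]
side 1.0 [13.35  1.5  -3.  ]
side 1.1 [13.47  1.   -3.  ]
side 1.2 [13.46  0.5  -3.  ]
side 1.3 [13.27  0.5  -2.5 ]
side 1.4 [13.25  0.   -2.  ]
side 1.5 [12.83  2.   -3.  ]
side 1.6 [14.6  2.  -3. ]
side 1.7 [14.65  1.5  -3.  ]
top 1.0 [13.16 -0.5  -3.  ]
top 1.1 [14.94 -0.5  -3.  ]
top 1.2 [16.87 -0.5  -2.5 ]
top 1.3 [18.72 -0.5  -2.  ]
top 1.4 [20.22 -0.5  -1.5 ]
top 1.5 [20.85 -0.5  -0.5 ]
top 1.6 [20.46  0.    0.  ]
top 1.7 [20.33 -1.   -1.  ]
```

```bash
python3 -c "
from station import manip
print(manip.finish_job())"
```

```text
the job is handed in; nothing more can be done
None
```

The job is handed in: the leg is home against its collar, the hitch pin is through the cross hole with its head on the shaft, and the camera fit shows the loop shut over the shaft end; measured forces peaked at about 17 N, about 18 s of the 66 s were used, and I did not view a picture after the loop snapped.

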